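# Index the accumulator table and press the loose cap home

### The job

On the rotary fixture, one of the four black accumulators has a red cap that still stands proud. Turn the table by its two upright handles, either way round, until that accumulator has clicked into the detent at the yellow work-position marker, let go, and only then press its red cap straight down until it is fully home. Do not hit the yellow tube guard over the back of the table, and leave the spray bottle, tape roll, spare accumulator and wrench where they are.

Things in the scene. Friction and masses are not known exactly. Their poses are not given: they have to be found in the camera images.
- fixture: Blue base plate of the rotary fixture, 12 mm thick, fixed to the bench. Origin: on the bench, on the table's vertical turning axis. Its x axis points from the work position to the guarded back; the work position, with a yellow marker on the plate (18 mm high, 130 to 172 mm out), is on the -x side. The plate reaches from x = -180 to 190 mm and y = -200 to 200 mm.
- turntable (a joint): Angle of the turntable, rad, anticlockwise from above; 0 (or any full turn) puts the red-capped accumulator at the work position. It turns endlessly both ways and stays where it is left; a spring ball clicks into a notch every 90 degrees (at 0, 90, 180, 270), takes hold within about 3 degrees and needs about 5 N at a handle to leave.
- table_top (a point): Centre of the round aluminium turntable's top face, 45 mm above the bench, on the turning axis; 260 mm diameter. Four black accumulators (72 mm diameter) are clamped on it 80 mm from the axis, 90 degrees apart; three have grey caps whose tops are 139 mm above the bench.
- work_point (a point): The work position: the point 80 mm from the turning axis, on the fixture's -x side, 139 mm above the bench, where the middle of the top of the red cap must be when indexed and fully home.
- handle_a (a point): Middle of the top end of handle A, green, 175 mm above the bench: an upright round grip 22 mm in diameter and 60 mm long (115 to 175 mm above the bench) on a 14 mm rod, 112 mm from the turning axis, 45 degrees anticlockwise from above of the red-capped accumulator. It turns with the table. The accumulators on either side stand 79 mm off, centre to centre.
- handle_b (a point): Middle of the top end of upright handle B, orange, the same as handle A and across the axis from it (225 degrees anticlockwise from the red-capped accumulator).
- red_cap_top (a point): Middle of the flat top of the red cap, 42 mm diameter and 24 mm high, on the neck of one accumulator. Proud it is about 148 to 151 mm above the bench, fully home 139 mm.
- red_cap (a joint): How far the red cap has been pressed down, m: 0 to 0.003 at the start, 0.012 when fully home. It slides stiffly (about 8 N) and stays where it is left.
- guard: Yellow tube guard fixed over the back of the table, origin and axes as the fixture. Two hoops of 16 mm tube across the table at fixture x = 90 and 165 mm, 360 mm wide (y = -180 to 180 mm), tops 228 mm above the bench, joined by two short tubes at y = -100 and 100 mm. The handles pass under it (204 mm clear); a gripper holding one does not.
- spray: Bystander: blue spray bottle with a white cap, 60 mm diameter, 185 mm tall, standing on a front corner of the fixture plate; origin at the centre of its base.
- tape: Bystander: yellow roll of tape lying flat, 90 mm diameter, 48 mm high; origin at the centre of its underside.
- spare: Bystander: loose black accumulator, 72 mm diameter, 90 mm tall, standing on the other front corner of the plate; origin at the centre of its base.
- wrench: Bystander: steel wrench, 190 mm long, lying on the bench along its x axis; origin at the centre of its underside.

How it is judged (in metres and radians):
On the way, in this order (a step that is already met when the one before it is completed fails the run):
1. the table is indexed: the red-capped accumulator is at rest at the work position (within 3 mm), handles let go (horizontal distance between red_cap_top and work_point below 0.003 m and velocity of joint turntable between -0.05 and 0.05 rad/s and contact force between the fingers and turntable below 0.5 N), for 0.2 s.
2. the red cap is pressed fully home (10.5 mm or more of its 12 mm travel), at the work position (value of joint red_cap above 0.0105 m and horizontal distance between red_cap_top and work_point below 0.003 m), for 0.2 s.
At the end, for the whole second after the job is handed in: The middle of the red cap is within 3 mm, seen from above, of the work position, the table is at rest (under 0.05 rad/s), and the cap is pressed at least 10.5 mm of its 12 mm travel (all of step 2 and velocity of joint turntable between -0.05 and 0.05 rad/s); the robot touches nothing.
It fails at once if a bystander (spray bottle, tape roll, spare accumulator, wrench) is pushed more than 30 mm or knocked over (distance of any of spray, tape, spare, wrench from where it was at the start of the episode above 0.03 m or angle between any of spray, tape, spare, wrench's own z axis and vertical above 0.5 rad).
It fails at once if the red cap is pressed down while its accumulator is away from the work position (value of joint red_cap above 0.006 m and horizontal distance between red_cap_top and work_point above 0.012 m).
It fails at once if the robot runs into the yellow guard (more than 20 N) (contact force between any of the arm, the fingers and guard above 20 N).
It also fails if it takes over 61 s, if anything falls off the work surface, if the arm or the gripper's body presses on something with over 40 N, if the wrist force passes 120 N, or if a joint passes its speed limit or range.

### The arm

A 6-joint arm with a two-finger parallel gripper is mounted at the origin on the work surface. World frame = base frame: x ahead of the robot, y to its left, z up, the work surface at z = 0. Lengths are in m, angles in degrees, forces in N, time in s.
With the tool pointing down it reaches from about 0.325 to 0.9 m from the base axis. Payload 6.1 kg.
Tool frame: the origin (TCP) lies at the very end of the fingers, on their centre line; the grasp point (between the pads) lies 19 mm behind it (grip_point_offset is the distance from the TCP to the grasp point, in m); z points along the fingers, y is the line along which they close (so a half turn about z gives the same grasp; the last joint's range is limited). The gripper opens to 87 mm and grips with 3 to 60 N. Pads are 19 mm wide; open, the fingers measure 117 mm over their backs; the gripper's body (75 mm by 190 mm) begins 51 mm behind the grasp point.
Start: joints at [-72.37, 12.628, 87.462, -0, 79.91, -7.225], TCP at [0.263, -0.567, 0.223] pointing down, gripper open.
Joint ranges: [-170.65, 170.65], [-52.31, 119.04], [5.05, 147.46], [-71.25, 251.25], [11.57, 151.72], [-153.62, 153.62]. Speed limits (degrees/s): [147.25, 147.25, 172.46, 180, 180, 180].

### API

Orientations are given as a 3x3 rotation matrix whose columns are the frame's x, y, z axes.
In Python, from cell import sense, read_camera, calibration, close_job, grip_point_offset gives the robot as it stands. The module is installed in compiled form; this text tells all that it offers.
- The arm moves only by the tool carry_out, never from a script. Its argument "series" is a list of rows, each a list of 7 numbers: the turn, a rotation vector about the tool's x, y, z normalised to -1 to 1, where 1 is 5 degrees, then the shift along the tool's x, y, z normalised to -1 to 1, where 1 is 30 mm, then the opening, from 0 (shut) to 1 (fully open). In form: [[ax, ay, az, x, y, z, gripper], ...]. A call has 1 to 12 rows; each row shifts and turns the commanded pose from where the row before left it, along the tool's axes as they then stand; what a row does not reach is not made up. A row lasts 1/12 s, in which the tool goes at most 41.7 mm and 7.16 degrees, less where a joint would pass 70% of its speed; a pose out of reach is approached as far as the arm can. A call with a number of a shift or a turn outside -1 to 1 is refused whole. A call with a gripper value outside its range is refused whole. The fingers move at their own pace and stop on an object; the grip force is fixed at half the most. Time passes only in rows, so rows that do not move let the fingers close. It gives the time, the measured TCP pose, the force, the opening and the grip force at its end, in the units of the state.
- sense(): the state, without advancing time (a new reading comes with each control period).
- read_camera(name): name is "side" or "top" or "wrist"; returns the picture (400x640x3 uint8, blue, green, red); there is no depth.
- calibration(name): a dict with "fov_y" (degrees; the focal length in pixels is half the picture's height over the tangent of half this angle, whatever the lens; pixels are square), "cx", "cy" (the principal point, pixels), "dist_coeffs" ([k1, k2, p1, p2, k3] as OpenCV has them; the pictures are not rectified), "origin" and "orientation" of the camera in the world. Camera axes: x right, y down, z forward; pixel columns grow to the right and rows downward; lengths in m; the calibration is good to about 2 mm. A picture is of the moment at which its call begins: read the wrist's pose just before it. calibration takes no time and is no camera call; for the wrist camera it gives the pose at the moment of the call.
- close_job(): hands the job in; it is judged then, once.
The state is a dict: "time_s": time; "joints": joint angles; "dq": joint speeds; "joint_torque": joint torques, N m; "tcp_pos": TCP position; "ee_rot": TCP orientation; "ft_force": force on the tool from outside, world axes, zero at the start; "moment": the same for the moment, N m; "gripper_width": finger opening in m; "finger_force": force on a finger pad.
Only numpy, scipy, OpenCV 4.12 (cv2) and the standard library are available. Lean on these libraries where they do the work, as an engineer would, in place of code of your own. Each camera call takes 0.05 s, during which the arm holds its last target. There are 200 camera calls.

## Working session

There is one attempt and no reset: what is moved stays moved. The work goes in short steps, Python scripts to look and compute and a tool call to move; the robot and the scene stay as the last step left them, time stands still between calls to the robot, and variables do not carry over. Pictures are saved under pics/ and viewed, at most 10 in all, crops included, and the job is handed in when it is done.

Besides the shell and the picture viewer there is one more tool, called after "Request:" as name(argument=value, ...) on one line, values as JSON. carry_out: Moves the arm, as the interface text tells. Its arguments: {"type":"object","properties":{"series":{"type":"array","items":{"type":"array","items":{"type":"number"}}}},"required":["series"]}

```bash
mkdir -p pics; cat > h.py <<'E'
import numpy as np, cv2
from cell import *
def K(n):
    c=calibration(n); f=200/np.tan(np.radians(c["fov_y"])/2)
    return np.array([[f,0,c["cx"]],[0,f,c["cy"]],[0,0,1]]),np.array(c["dist_coeffs"],float),np.array(c["origin"]),np.array(c["orientation"])
def ray(n,p,k=None):
    M,d,o,R=k or K(n)
    u=cv2.undistortPoints(np.array([[p]],float),M,d)[0,0]
    return o,R@np.array([u[0],u[1],1])
def plane(n,p,z,k=None):
    o,r=ray(n,p,k); return o+r*(z-o[2])/r[2]
def cross(rs):
    A=0;b=0
    for o,r in rs:
        r=r/np.linalg.norm(r);P=np.eye(3)-np.outer(r,r);A=A+P;b=b+P@o
    return np.linalg.solve(A,b)
def proj(n,X,k=None):
    M,d,o,R=k or K(n)
    return cv2.projectPoints((R.T@(np.atleast_2d(X)-o).T).T.copy(),np.zeros(3),np.zeros(3),M,d)[0][:,0]
E
python3 - <<'E'
from h import *
s=sense();print(s["time_s"],s["tcp_pos"],s["ee_rot"],s["gripper_width"],grip_point_offset)
for n in("top","side"):
    cv2.imwrite(f"pics/{n}0.png",read_camera(n)); k=K(n);print(n,k[0][0,0],k[2],k[3].round(3).tolist())
E
```

```text
0.0 [ 0.26250743 -0.56651777  0.22141997] [[ 9.07371124e-01  4.20329950e-01 -6.13761413e-04]
 [ 4.20330341e-01 -9.07369274e-01  1.84552937e-03]
 [ 2.18823019e-04 -1.93256260e-03 -9.99998109e-01]] 0.086772997449434 0.0187
top 468.7823309517638 [0.42791933 0.01713969 1.13670059] [[-0.003, -0.992, 0.13], [-1.0, 0.004, 0.002], [-0.003, -0.13, -0.992]]
side 415.4331624252817 [0.34492917 0.57441046 0.79803745] [[-0.943, -0.248, 0.22], [-0.331, 0.719, -0.611], [-0.007, -0.65, -0.76]]
```

View pics/top0.png

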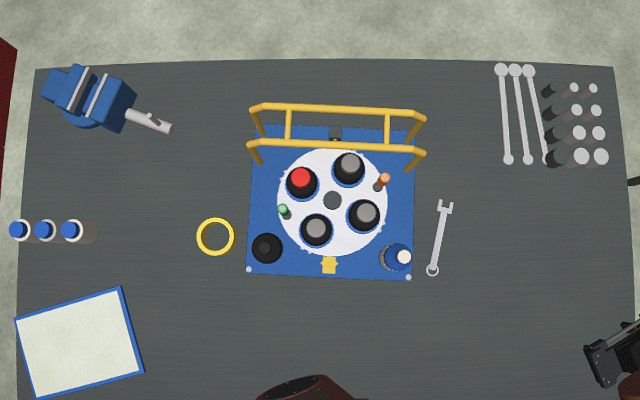

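View pics/side0.png

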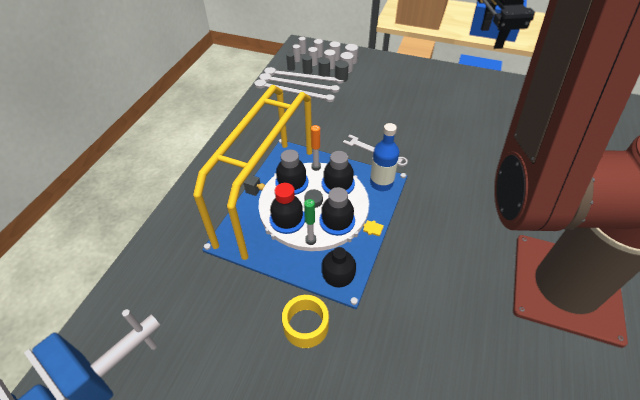

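The top view shows the red cap at (301,178), green handle A at (284,211), orange handle B at (383,180), the hub at (332,200), the marker at (329,265), the spray bottle at (400,257) and the front guard hoop near row 145. In the side view the red cap is at (285,190), green at (310,211) and orange at (315,138). Turning anticlockwise takes handle A round the unguarded front.

```bash
cat >> h.py <<'E'
HS=dict(red=[(0,8),(170,180)],green=[(55,85)],orange=[(6,17)])
def blob(im,c,box,smin=110,vmin=50):
    h=cv2.cvtColor(im,cv2.COLOR_BGR2HSV);m=np.zeros(im.shape[:2],np.uint8)
    for a,b in HS[c]: m|=cv2.inRange(h,(a,smin,vmin),(b,255,255))
    t=np.zeros_like(m);x0,y0,x1,y1=box;t[y0:y1,x0:x1]=m[y0:y1,x0:x1]
    n,l,st,ce=cv2.connectedComponentsWithStats(t);i=1+np.argmax(st[1:,4])
    return ce[i],st[i],l==i
E
python3 - <<'E'
from h import *
T=cv2.imread("pics/top0.png");S=cv2.imread("pics/side0.png")
bx=dict(red=((280,155,325,200),(270,175,300,210)),green=((270,195,300,225),(298,192,322,230)),orange=((370,165,395,195),(305,120,325,155)))
P={}
for c,(a,b) in bx.items():
    ct,st,_=blob(T,c,a);cs,ss,_=blob(S,c,b)
    X=P[c]=cross([ray("top",ct),ray("side",cs)]);print(c,ct.round(1),st,cs.round(1),ss,X.round(4), "err px",(proj("top",X)-ct).round(1),(proj("side",X)-cs).round(1))
ax=(P["green"]+P["orange"])/2
print("axis",ax, "dist",np.linalg.norm((P["green"]-P["orange"])[:2]))
h=cv2.cvtColor(T,cv2.COLOR_BGR2HSV);m=cv2.inRange(h,(20,110,90),(35,255,255));m[:250]=0;m[:,:315]=0;m[:,345:]=0
c=cv2.moments(m,True);mk=(c["m10"]/c["m00"],c["m01"]/c["m00"]);M=plane("top",mk,.018);print("marker",mk,M)
for n in P: 
    d=P[n]-ax;print(n,np.hypot(*d[:2]),np.degrees(np.arctan2(d[1],d[0])))
d=M-ax;print("mk",np.hypot(*d[:2]),np.degrees(np.arctan2(d[1],d[0])))
# plate corners bolts / blue plate outline, hub
for n,p in(("boltL",(249,269)),("boltR",(408.5,277)),("bottle",(404,257))):print(n,plane("top",p,.012 if n!="bottle" else .185))
E
```

```text
red [300.3 177.5] [290 168  21  20 333] [284.4 192.8] [275 182  20  22 361] [0.6106 0.0558 0.1353] err px [[-0.1 -0.3]] [[0.3 0.1]]
green [283.2 210.5] [277 204  12  12  55] [309.4 211.3] [305 199  10  26 230] [0.5392 0.0922 0.1443] err px [[-0.2 -0.9]] [[1.  0.2]]
orange [382.8 179.5] [377 173  13  14  97] [315.  136.8] [311 125   9  25 212] [ 0.6048 -0.1218  0.145 ] err px [[-0.2 -0.6]] [[0.6 0.1]]
axis [ 0.57197349 -0.01482691  0.14464378] dist 0.22380055515131891
marker (328.7281105990783, 264.53917050691246) [ 0.4216848  -0.00736383  0.018     ]
red 0.08051362139706938 61.34847006198992
green 0.11190027757565946 107.0454079959727
orange 0.11190027757565946 -72.9545920040273
mk 0.1504738782120827 177.15712233460292
boltL [0.41118785 0.18298782 0.012     ]
boltR [ 0.39053477 -0.19810414  0.012     ]
bottle [ 0.43672801 -0.15660151  0.185     ]
```

Request:
carry_out(series=[[0,0,0,0.4,-0.3,-0.5,1],[0,0,0,0.733,-0.669,-0.5,0.7],[0,0,0,0.733,-0.669,-0.33,0.7],[0,0,0,0.733,-0.669,0,0.7],[0,0,0,0.733,-0.669,0,0.7],[0,0,0,0.733,-0.669,0,0.7],[0,0,0,0.733,-0.669,0,0.7],[0,0,0,0.733,-0.669,0,0.7],[0,0,0,0.733,-0.669,0,0.7],[0,0,0,0.733,-0.669,0,0.7],[0,0,0,0.733,-0.669,0,0.7],[0,0,0,0.733,-0.669,0,0.7]])

```text
time_s: 1.1
tcp_pos: [0.3966, -0.2503, 0.2621]
ee_rot: [[0.907, 0.42, -0.0], [0.42, -0.907, 0.0], [-0.0, -0.0, -1.0]]
ft_force: [0.6, -0.2, -0.9]
gripper_width: 0.0608
finger_force: 0.0
```

Request:
carry_out(series=[[0,0,0,0.733,-0.669,0,0.7],[0,0,0,0.733,-0.669,0,0.7],[0,0,0,0.733,-0.669,0,0.7],[0,0,0,0.733,-0.669,0,0.7],[0,0,0,0.733,-0.669,0,0.7],[0,0,0,0.733,-0.669,0,0.7],[0,0,0,0.733,-0.669,0,0.7],[0,0,0,0.733,-0.669,0,0.7],[0,0,0,0.733,-0.669,0,0.7],[0,0,0,0.4,-0.4,0,0.7],[0,0,0.8,0,0,0,0.7],[0,0,0.8,0,0,0,0.7]])

```text
time_s: 2.1
tcp_pos: [0.5059, 0.0125, 0.2618]
ee_rot: [[0.957, 0.289, -0.001], [0.289, -0.957, 0.0], [-0.001, -0.001, -1.0]]
ft_force: [-0.1, -0.4, -0.1]
gripper_width: 0.0609
finger_force: 0.0
```

Request:
carry_out(series=[[0,0,0,0.61,-0.74,0,0.7],[0,0,0,0.61,-0.74,0,0.7],[0,0,0,0.61,-0.74,0,0.7],[0,0,0,0,0,0,0.7],[0,0,0,0,0,0,0.7]])

```text
time_s: 2.52
tcp_pos: [0.539, 0.0918, 0.2617]
ee_rot: [[0.956, 0.292, -0.001], [0.292, -0.956, -0.0], [-0.001, -0.0, -1.0]]
ft_force: [-0.0, 0.3, -0.3]
gripper_width: 0.0609
finger_force: 0.0
```

```bash
python3 - <<'E'
from h import *
s=sense();k=K("wrist");im=read_camera("wrist");cv2.imwrite("pics/w1.png",im)
print(s["tcp_pos"],s["joints"],k[2])
print(proj("wrist",[[.5392,.0922,.175],[.6106,.0558,.15]],k))
E
```

```text
[0.5389822  0.09182647 0.26171756] [ 1.40899179e+00  5.89095355e-01  9.63620401e+01 -9.15511031e-03
  8.31303530e+01  7.44121104e+01] [0.61420268 0.11363398 0.4236162 ]
[[321.69723    205.48307883]
 [389.57609038 129.2176195 ]]
```

View pics/w1.png

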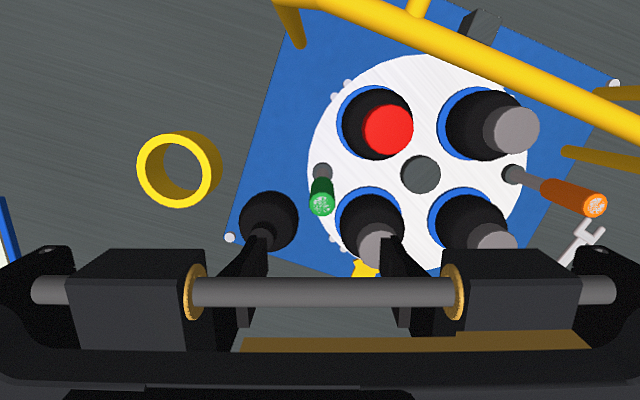

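The wrist view shows the green handle's top at (321,205), as predicted, the red cap at (388,131), and the guard clear of the gripper. I'm descending on handle A and closing.

Request:
carry_out(series=[[0,0,0,0,0,0.9,0.7],[0,0,0,0,0,0.9,0.7],[0,0,0,0,0,0.9,0.7],[0,0,0,0,0,0.7,0.7],[0,0,0,0,0,0.4,0.7],[0,0,0,0,0,0,0.7],[0,0,0,0,0,0,0.3],[0,0,0,0,0,0,0.1],[0,0,0,0,0,0,0.1],[0,0,0,0,0,0,0],[0,0,0,0,0,0,0]])

```text
time_s: 3.48
tcp_pos: [0.54, 0.0908, 0.1497]
ee_rot: [[0.957, 0.29, 0.002], [0.29, -0.957, 0.0], [0.002, 0.001, -1.0]]
ft_force: [-0.3, -0.0, 0.7]
gripper_width: 0.0355
finger_force: 0.0
```

Request:
carry_out(series=[[0,0,0,0,0,0,0],[0,0,0,0,0,0,0],[0,0,0,0,0,0,0],[0,0,0,0,0,0,0]])

```text
time_s: 3.82
tcp_pos: [0.5389, 0.093, 0.149]
ee_rot: [[0.957, 0.29, -0.0], [0.29, -0.957, 0.004], [0.001, -0.004, -1.0]]
ft_force: [-3.2, 7.1, 2.6]
gripper_width: 0.0214
finger_force: 30.0
```

Request:
carry_out(series=[[0,0,-0.5,0,0,0,0],[0,0,0,-0.326,0,0,0],[0,0,-1,0,0,0,0],[0,0,0,-0.326,0,0,0],[0,0,-1,0,0,0,0],[0,0,0,-0.326,0,0,0],[0,0,-1,0,0,0,0],[0,0,0,-0.326,0,0,0]])

```text
time_s: 4.48
tcp_pos: [0.5058, 0.0764, 0.149]
ee_rot: [[0.823, 0.568, 0.004], [0.568, -0.823, 0.006], [0.006, -0.003, -1.0]]
ft_force: [5.5, 12.1, -2.3]
gripper_width: 0.0211
finger_force: 30.0
```

Request:
carry_out(series=[[0,0,-1,0,-0.03,0,0],[0,0,0,-0.326,0,0,0],[0,0,-1,0,0,0,0],[0,0,0,-0.326,0,0,0],[0,0,-1,0,0,0,0],[0,0,0,-0.326,0,0,0],[0,0,-1,0,0,0,0],[0,0,0,-0.326,0,0,0],[0,0,-1,0,0,0,0],[0,0,0,-0.326,0,0,0],[0,0,-1,0,0,0,0],[0,0,0,-0.326,0,0,0]])

```text
time_s: 5.48
tcp_pos: [0.4685, 0.0291, 0.149]
ee_rot: [[0.43, 0.903, 0.001], [0.903, -0.43, 0.002], [0.002, 0.0, -1.0]]
ft_force: [1.1, 6.3, 2.8]
gripper_width: 0.0215
finger_force: 30.0
```

Request:
carry_out(series=[[0,0,-1,0,0,0,0],[0,0,0,-0.326,0,0,0],[0,0,-1,0,0,0,0],[0,0,0,-0.326,0,0,0],[0,0,-1,0,0,0,0],[0,0,0,-0.326,0,0,0],[0,0,-1,0,0,0,0],[0,0,0,-0.326,0,0,0],[0,0,-1,0,0,0,0],[0,0,0,-0.326,0,0,0],[0,0,-1,0,0,0,0],[0,0,0,-0.326,0,0,0]])

```text
time_s: 6.48
tcp_pos: [0.4608, -0.0294, 0.1489]
ee_rot: [[-0.074, 0.997, 0.003], [0.997, 0.074, 0.001], [0.001, 0.003, -1.0]]
ft_force: [5.3, 5.1, 1.7]
gripper_width: 0.0208
finger_force: 30.0
```

Request:
carry_out(series=[[0,0,-1,0,0,0,0],[0,0,0,-0.326,0,0,0],[0,0,-1,0,0,0,0],[0,0,0,-0.326,0,0,0],[0,0,-1,0,0,0,0],[0,0,0,-0.326,0,0,0],[0,0,-1,0,0,0,0],[0,0,0,-0.326,0,0,0],[0,0,-1,0,0,0,0],[0,0,0,-0.326,0,0,0]])

```text
time_s: 7.32
tcp_pos: [0.4772, -0.0742, 0.1489]
ee_rot: [[-0.489, 0.873, 0.004], [0.873, 0.489, 0.003], [0.001, 0.005, -1.0]]
ft_force: [6.0, 9.6, 0.9]
gripper_width: 0.0212
finger_force: 30.0
```

Request:
carry_out(series=[[0,0,-1,0,0,0,0],[0,0,0,-0.326,0,0,0],[0,0,-1,0,0,0,0],[0,0,0,-0.326,0,0,0],[0,0,-0.5,0,0,0,0],[0,0,0,0,0,0,0],[0,0,0,0,0,0,0],[0,0,0,0,0,0,0]])

```text
time_s: 7.98
tcp_pos: [0.491, -0.0915, 0.1489]
ee_rot: [[-0.662, 0.749, 0.009], [0.749, 0.662, -0.0], [-0.006, 0.006, -1.0]]
ft_force: [15.2, 1.7, -6.1]
gripper_width: 0.0212
finger_force: 30.0
```

```bash
python3 - <<'E'
from h import *
s=sense();print(s["tcp_pos"],s["ft_force"],s["moment"])
d=s["tcp_pos"]-np.array([.572,-.0148,0]);print(np.hypot(*d[:2]),np.degrees(np.arctan2(d[1],d[0]))%360)
t=read_camera("top");S=read_camera("side");cv2.imwrite("pics/t2.png",t);cv2.imwrite("pics/s2.png",S)
a=np.radians(177);w=np.array([.572+.08*np.cos(a),-.0148+.08*np.sin(a),.15])
for n,im in(("top",t),("side",S)):
    p=proj(n,w)[0];b=[int(max(0,v)) for v in(p[0]-35,p[1]-30,p[0]+35,p[1]+35)];
    try:c,st,_=blob(im,"red",b,130);print(n,p,c,st)
    except Exception as e:print(n,p,e)
E
```

```text
[ 0.49102183 -0.09154682  0.14891587] [15.24592482  1.74497401 -6.09669885] [ 0.28339753 -2.65418557 -0.14698575]
0.11156853954056975 223.46327409922299
top [331.45377516 231.26301662] [330.27950311 231.68322981] [320 222  21  20 322]
side [347.81710021 179.64885871] [346.29651163 185.27325581] [337 175  20  21 344]
```

Request:
carry_out(series=[[0,0,0,0,0,0,0.5],[0,0,0,0,0,0,0.5],[0,0,0,0,0,0,0.5],[0,0,0,0,0,0,0.5],[0,0,0,0,0,-0.4,0.5],[0,0,0,0,0,-0.8,0.5],[0,0,0,0,0,-0.8,0.5],[0,0,0,0,0,-0.8,0.5],[0,0,0,0,0,-0.6,0.5],[0,0,0,0,0,0,0],[0,0,0,0,0,0,0],[0,0,0,0,0,0,0]])

```text
time_s: 9.08
tcp_pos: [0.4871, -0.0905, 0.2497]
ee_rot: [[-0.667, 0.745, -0.001], [0.745, 0.667, 0.0], [0.001, -0.001, -1.0]]
ft_force: [1.0, 0.3, -0.0]
gripper_width: 0.0306
finger_force: 0.0
```

```bash
python3 - <<'E'
from h import *
s=sense();print(s["tcp_pos"],s["ee_rot"],s["gripper_width"],s["ft_force"])
t=read_camera("top");S=read_camera("side");k=K("wrist");W=read_camera("wrist")
cv2.imwrite("pics/t3.png",t);cv2.imwrite("pics/s3.png",S);cv2.imwrite("pics/w3.png",W)
R=[]
for n,im,b in(("top",t,(300,205,360,265)),("side",S,(315,150,380,220))):
    c,st,_=blob(im,"red",b,130);print(n,c,st);R.append(ray(n,c))
X=cross(R);ax=np.array([.572,-.0148,0]);d=X-ax;print(X,np.hypot(*d[:2]),np.degrees(np.arctan2(d[1],d[0])))
# all handles
o=blob(t,"orange",(365,140,420,200),110)[0] if 0 else None
c,st,_=blob(W,"red",(0,0,640,400),130);print("wrist",c,st,proj("wrist",[X[0],X[1],.15],k))
v=np.vstack([t[150:300,240:420]]);v=cv2.resize(v,None,fx=3,fy=3)
cv2.imwrite("pics/t3c.png",v)
E
```

```text
[ 0.48711625 -0.09049581  0.24970045] [[-6.66844896e-01  7.45195585e-01 -1.19374563e-03]
 [ 7.45195817e-01  6.66845625e-01  3.25834361e-04]
 [ 1.03885438e-03 -6.72293269e-04 -9.99999234e-01]] 0.030634251236233062 [ 0.97473614  0.28085572 -0.02594608]
top [330.31775701 231.63862928] [321 222  20  20 321]
side [346.34883721 185.11337209] [337 175  20  21 344]
[ 0.49316032 -0.00846238  0.13437728] 0.07909399476317089 175.40409553141257
wrist [396.19965502 129.12031048] [ 369  103   55   54 2319] [[399.55933223 131.46760979]]
```

View pics/t3c.png

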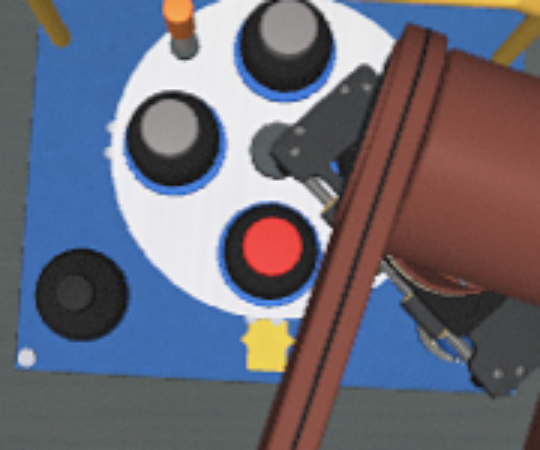

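View pics/w3.png

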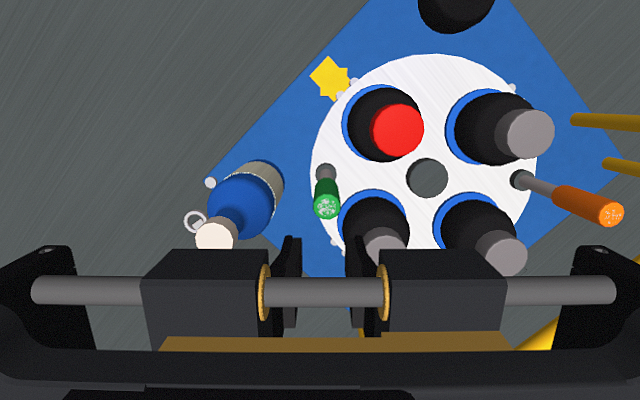

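The crop shows the red cap at (272,247) in line with the yellow marker at (268,345). The wrist view shows green's top at (327,206), orange's top at (611,213), the marker at (332,78) and red at (398,130). The handle is free, so I'm checking the index angle from the wrist image.

```bash
python3 - <<'E'
from h import *
W=cv2.imread("pics/w3.png");k=K("wrist");T=cv2.imread("pics/t3.png")
h=cv2.cvtColor(W,cv2.COLOR_BGR2HSV)
def ym(im,b,n,k=None):
    h=cv2.cvtColor(im,cv2.COLOR_BGR2HSV);m=cv2.inRange(h,(20,110,90),(35,255,255));x0,y0,x1,y1=b;q=np.zeros_like(m);q[y0:y1,x0:x1]=m[y0:y1,x0:x1]
    c=cv2.moments(q,True);return plane(n,(c["m10"]/c["m00"],c["m01"]/c["m00"]),.018,k)
g=plane("wrist",(327,206),.175,k);o=plane("wrist",(611,213),.175,k);hub=(g+o)/2
ang=lambda v:np.degrees(np.arctan2(v[1],v[0]))%360
print("g",g,"o",o,"hub",hub,"handle angle",ang(g-o)-45,np.linalg.norm(g-o))
# red top face: brightest red
r,st,m=blob(W,"red",(340,90,440,170),130);vs=h[...,2][m];print(np.percentile(vs,[5,25,50,75,95]))
(c,rad)=cv2.minEnclosingCircle(np.argwhere(m&(h[...,2]>np.percentile(vs,50)-12))[:,::-1].astype(np.float32).copy());print(c,rad)
R=plane("wrist",c,.15,k);print("red",R,ang(R-hub))
mk=ym(W,(300,50,360,105),"wrist",k);print("mk",mk,ang(mk-hub),np.hypot(*(mk-hub)[:2]))
oo,_,_=blob(T,"orange",(285,140,320,172));print("orange top-cam",plane("top",oo,.145))
mt=ym(T,(315,250,345,280),"top");print("mk top",mt)
E
```

```text
g [ 0.48630982 -0.08625631  0.175     ] o [0.65586394 0.05743407 0.175     ] hub [ 0.57108688 -0.01441112  0.175     ] handle angle 175.2799509675087 0.2222510472572117
[105. 242. 244. 246. 248.]
(398.28125, 129.625) 25.955007553100586
red [ 0.49145935 -0.00812785  0.15      ] 175.4882343007438
mk [ 0.42165109 -0.00629899  0.018     ] 176.89274392037618 0.14965581411506004
orange top-cam [0.65766917 0.05753061 0.145     ]
mk top [ 0.42073018 -0.0075313   0.018     ]
```

Request:
carry_out(series=[[0,0,0,0.12,0.07,0,0.6],[0,0,0,0,0,0,0.6],[0,0,0,0,0,0,0.6],[0,0,0,0,0,0.8,0.6],[0,0,0,0,0,0.8,0.6],[0,0,0,0,0,0.8,0.6],[0,0,0,0,0,0.6,0.6],[0,0,0,0,0,0.36,0.6],[0,0,0,0,0,0,0],[0,0,0,0,0,0,0],[0,0,0,0,0,0,0],[0,0,0,0,0,0,0]])

```text
time_s: 10.23
tcp_pos: [0.488, -0.0869, 0.1513]
ee_rot: [[-0.667, 0.745, 0.003], [0.745, 0.667, -0.001], [-0.003, 0.001, -1.0]]
ft_force: [0.6, -0.4, 0.3]
gripper_width: 0.033
finger_force: 0.0
```

Request:
carry_out(series=[[0,0,0,0,0,0,0],[0,0,0,0,0,0,0],[0,0,0,0,0,0,0],[0,0,0,0,0,0,0]])

```text
time_s: 10.57
tcp_pos: [0.4872, -0.0872, 0.1508]
ee_rot: [[-0.667, 0.745, 0.001], [0.745, 0.667, -0.001], [-0.002, -0.0, -1.0]]
ft_force: [-3.1, -2.2, 5.8]
gripper_width: 0.0211
finger_force: 30.0
```

Request:
carry_out(series=[[0,0,0,-0.05,0,0,0],[0,0,0,-0.05,0,0,0],[0,0,0,0,0,0,0],[0,0,0,0,0,0,0]])

```text
time_s: 10.9
tcp_pos: [0.489, -0.0893, 0.1508]
ee_rot: [[-0.668, 0.744, 0.0], [0.744, 0.668, -0.001], [-0.001, -0.001, -1.0]]
ft_force: [-3.1, -0.8, 6.0]
gripper_width: 0.021
finger_force: 30.0
```

```bash
cat > m.py <<'E'
from h import *
s=sense();t=read_camera("top");S=read_camera("side")
R=[]
for n,im,b in(("top",t,(300,205,360,265)),("side",S,(315,150,380,220))):
    c,st,_=blob(im,"red",b,130);R.append(ray(n,c));print(n,c.round(2),st[4])
X=cross(R);d=X-np.array([.572,-.0148,0]);print(X.round(4),np.degrees(np.arctan2(d[1],d[0])))
oo,_,_=blob(t,"orange",(285,140,320,172));print("orange",oo)
x=s["ee_rot"][:,0];print("tcp",s["tcp_pos"].round(4),"F along -x(ccw)",-x@s["ft_force"],"along y(in)",s["ee_rot"][:,1]@s["ft_force"])
E
python3 m.py
```

```text
top [331.31 231.69] 322
side [346.79 184.62] 344
[ 0.4929 -0.0106  0.1338] 176.97871055719332
orange [298.33333333 156.47474747]
tcp [ 0.489  -0.0893  0.1508] F along -x(ccw) -1.4453488315430865 along y(in) -2.875778013358296
```

The table moved freely to 177.0°, which matches the marker, so it had not been held hard in the notch. I'll release and re-measure.

Request:
carry_out(series=[[0,0,0,0,0,0,0.15],[0,0,0,0,0,0,0.3],[0,0,0,0,0,0,0.5],[0,0,0,0,0,0,0.5],[0,0,0,0,0,0,0.5]])

```text
time_s: 11.42
tcp_pos: [0.4888, -0.0885, 0.1494]
ee_rot: [[-0.667, 0.745, -0.0], [0.745, 0.667, 0.0], [0.0, 0.0, -1.0]]
ft_force: [0.3, -0.6, 0.2]
gripper_width: 0.0383
finger_force: 0.0
```

```bash
python3 m.py
```

```text
top [331.28 231.72] 321
side [346.82 184.61] 342
[ 0.4929 -0.0106  0.1339] 176.9329637373686
orange [298.40740741 157.08641975]
tcp [ 0.4888 -0.0885  0.1494] F along -x(ccw) 0.6395872289988876 along y(in) -0.22550943834214457
```

Request:
carry_out(series=[[0,0,0,0,0,0,0],[0,0,0,0,0,0,0],[0,0,0,0,0,0,0],[0,0,0,0,0,0,0],[0,0,0,0,0,0,0],[0,0,0,0,0,0,0],[0,0,0,-0.05,0,0,0],[0,0,0,-0.05,0,0,0],[0,0,0,-0.05,0,0,0],[0,0,0,0,0,0,0],[0,0,0,0,0,0,0]])

```text
time_s: 12.43
tcp_pos: [0.4894, -0.0898, 0.1495]
ee_rot: [[-0.668, 0.744, -0.006], [0.744, 0.668, 0.005], [0.008, -0.002, -1.0]]
ft_force: [-12.3, 7.7, 9.9]
gripper_width: 0.0214
finger_force: 30.0
```

```bash
python3 m.py
```

```text
top [331.65 231.77] 323
side [346.89 184.33] 341
[ 0.4928 -0.0113  0.134 ] 177.49043790811547
orange [298.12631579 156.86315789]
tcp [ 0.4894 -0.0898  0.1495] F along -x(ccw) -14.048240307834238 along y(in) -4.062444650864783
```

Request:
carry_out(series=[[0,0,0,0,0,0,0.15],[0,0,0,0,0,0,0.3],[0,0,0,0,0,0,0.5],[0,0,0,0,0,0,0.5],[0,0,0,0,0,0,0.5]])

```text
time_s: 12.95
tcp_pos: [0.4923, -0.0923, 0.1497]
ee_rot: [[-0.667, 0.745, 0.001], [0.745, 0.667, -0.0], [-0.001, 0.0, -1.0]]
ft_force: [0.2, 0.5, 0.1]
gripper_width: 0.0383
finger_force: 0.0
```

```bash
python3 m.py
```

```text
top [331.46 231.73] 325
side [346.92 184.5 ] 339
[ 0.4928 -0.011   0.1339] 177.21714916295954
orange [298.13913043 155.97391304]
tcp [ 0.4923 -0.0923  0.1497] F along -x(ccw) -0.21244107025379466 along y(in) 0.5080880177816149
```

The push met 14 N and the table sprang back to 177.2°, so it is seated in the notch. Now I'll rise, close the fingers and move over the red cap.

Request:
carry_out(series=[[0,0,0,0,0,-0.6,0.5],[0,0,0,0,0,-0.9,0.5],[0,0,0,0,0,-0.9,0.5],[0,0,0,0.677,0.607,0,0],[0,0,0,0.677,0.607,0,0],[0,0,0,0.677,0.607,0,0],[0,0,0,0,0,0,0],[0,0,0,0,0,0,0],[0,0,0,0,0,0,0],[0,0,0,0,0,0,0],[0,0,0,0,0,0,0]])

```text
time_s: 13.97
tcp_pos: [0.4919, -0.0111, 0.2215]
ee_rot: [[-0.666, 0.746, -0.0], [0.746, 0.666, -0.0], [0.0, -0.0, -1.0]]
ft_force: [-0.2, -0.5, -0.2]
gripper_width: 0.0025
finger_force: 0.0
```

```bash
python3 - <<'E'
from h import *
s=sense();print(s["tcp_pos"],s["gripper_width"],s["ft_force"])
t=read_camera("top");c=blob(t,"orange",(285,140,320,172))[0];print(c)
cv2.imwrite("pics/s4.png",cv2.resize(read_camera("side")[90:270,230:450],None,fx=3,fy=3))
E
```

```text
[ 0.49193648 -0.01113273  0.2214871 ] 0.0024866863089134457 [-0.22949716 -0.49835057 -0.16144816]
[298.11403509 156.02631579]
```

View pics/s4.png

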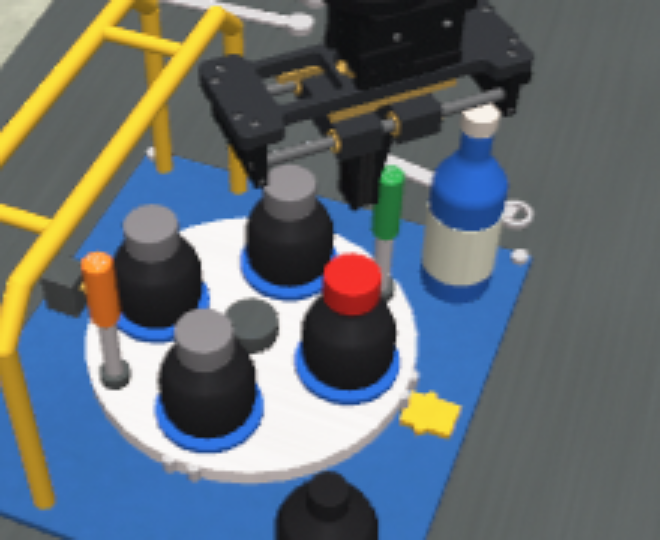

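The crop shows the closed fingers above the red cap (352,285), the spray bottle still upright, and the cap facing the marker (430,413). Now I'll press down.

Request:
carry_out(series=[[0,0,0,0,0,0.8,0],[0,0,0,0,0,0.8,0],[0,0,0,0,0,0.6,0],[0,0,0,0,0,0,0],[0,0,0,0,0,0.1,0],[0,0,0,0,0,0.1,0],[0,0,0,0,0,0.1,0],[0,0,0,0,0,0.1,0],[0,0,0,0,0,0.1,0],[0,0,0,0,0,0,0]])

```text
time_s: 14.9
tcp_pos: [0.4931, -0.0106, 0.1424]
ee_rot: [[-0.667, 0.745, 0.003], [0.745, 0.667, -0.001], [-0.002, 0.002, -1.0]]
ft_force: [-0.8, 0.8, 3.0]
gripper_width: 0.0007
finger_force: 1.6
```

Request:
carry_out(series=[[0,0,0,0,0,0.05,0],[0,0,0,0,0,0.05,0],[0,0,0,0,0,0.05,0],[0,0,0,0,0,0,0],[0,0,0,0,0,0,0]])

```text
time_s: 15.32
tcp_pos: [0.4932, -0.0106, 0.1393]
ee_rot: [[-0.667, 0.745, 0.003], [0.745, 0.667, -0.001], [-0.003, 0.002, -1.0]]
ft_force: [-5.5, 0.2, 12.7]
gripper_width: 0.0003
finger_force: 6.6
```

Request:
carry_out(series=[[0,0,0,0,0,0.08,0],[0,0,0,0,0,0.08,0],[0,0,0,0,0,0,0],[0,0,0,0,0,0,0],[0,0,0,0,0,0,0]])

```text
time_s: 15.73
tcp_pos: [0.4936, -0.0107, 0.1389]
ee_rot: [[-0.668, 0.744, 0.003], [0.744, 0.668, -0.002], [-0.003, 0.001, -1.0]]
ft_force: [-20.6, 1.9, 44.2]
gripper_width: 0.0005
finger_force: 22.0
```

The cap has bottomed: z stopped at 0.139 with the force rising to 44 N. Retracting.

Request:
carry_out(series=[[0,0,0,0,0,-0.15,0],[0,0,0,0,0,-0.15,0],[0,0,0,0,0,-0.5,0],[0,0,0,0,0,-0.9,0],[0,0,0,0,0,-0.9,0],[0,0,0,0,0,-0.9,0],[0,0,0,0,0,0,0],[0,0,0,0,0,0,0],[0,0,0,0,0,0,0]])

```text
time_s: 16.48
tcp_pos: [0.4918, -0.0102, 0.236]
ee_rot: [[-0.667, 0.745, -0.0], [0.745, 0.667, 0.0], [0.0, 0.0, -1.0]]
ft_force: [-0.3, 0.3, -0.7]
gripper_width: 0.0006
finger_force: 0.0
```

```bash
python3 - <<'E'
from h import *
s=sense();print(s["tcp_pos"],s["ft_force"])
t=read_camera("top");S=read_camera("side");print(blob(t,"orange",(285,140,320,172))[0],blob(S,"red",(315,150,380,220),130)[:2])
cv2.imwrite("pics/s5.png",cv2.resize(S[90:270,230:450],None,fx=3,fy=3))
E
```

```text
[ 0.49182652 -0.01024223  0.23601109] [-0.26188206  0.32765622 -0.738118  ]
[298.15178571 155.92857143] (array([346.76716418, 187.51641791]), array([337, 178,  20,  20, 335], dtype=int32))
```

View pics/s5.png

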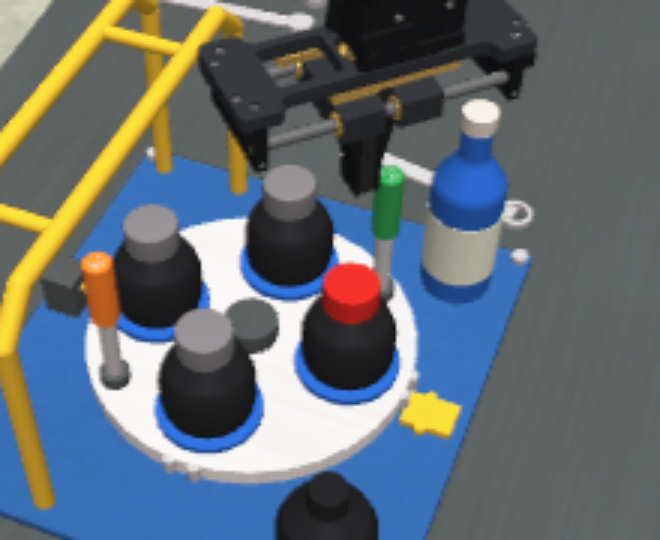

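The cap now sits about 3 px lower in the side view, level with the grey caps. The table has not moved, and the arm is clear.

```bash
python3 -c "from cell import close_job;print(close_job())"
```

```text
the job is handed in; nothing more can be done
None
```

I handed the job in at about 16.5 s: the red-capped accumulator is held in the work-position notch and its cap bottomed out at 139 mm. The arm is clear, and I saw nothing hit the guard or move the bystanders; the judge's verdict was not shown.

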